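Sort model stands by the grip of their soles and mount the model

ROBOT

A 6-joint arm with a two-finger parallel gripper is mounted at the origin on a cart in front of the work surface, level with it; the furniture and walls round the work are solid. World frame = base frame: x ahead of the robot, y to its left, z up, the work surface at z = 0. Lengths are in m, angles in degrees, forces in N, time in s.
With the tool pointing down it reaches from about 0.4 to 0.825 m from the base axis. Payload 7 kg.
Tool frame: the origin (TCP) lies midway between the tips of the shut fingers; the grasp point (between the pads) lies 19 mm behind it; z points along the fingers, y is the line along which they close (so a half turn about z gives the same grasp; the last joint's range is limited). The gripper opens to 88 mm and grips with 3 to 60 N. Pads are 19 mm wide; open, the fingers measure 130 mm over their backs; the gripper's body (78 mm by 193 mm) begins 47 mm behind the grasp point.
Start: joints at [-49.727, 20.546, 0.682, 0, -70.136, -16.507], TCP at [0.272, -0.618, 0.227] pointing down, gripper open.
Joint ranges: [-176.03, 176.03], [-82.01, 121.73], [-58.28, 71.71], [-173.87, 95.51], [-174.79, -0.11], [-173.66, 173.66]. Speed limits (degrees/s): [136.94, 136.94, 172.46, 180, 180, 180].

INTERFACE

Orientations are given as [roll, pitch, yaw] about the fixed x, y, z axes, in that order (R = Rz(yaw) Ry(pitch) Rx(roll)).
In Python, from plant import r gives the robot as it stands. The module is installed in compiled form; this text tells all that it offers.
- The arm moves only by the tool play_rows, never from a script. Its argument "rows" is a list of rows, each an object with "slide": the shift along the tool's x, y, z as a fraction of full scale, a list of three; "delta_rot": the turn, a rotation vector about the tool's x, y, z as a fraction of full scale, a list of three; "fingers": the opening, from -1 (shut) to 1 (fully open). In form: [{"slide": [x, y, z], "delta_rot": [rx, ry, rz], "fingers": fingers}, ...]. A call has 1 to 8 rows; each row shifts and turns the commanded pose from where the row before left it, along the tool's axes as they then stand; what a row does not reach is not made up. Full scale, the value 1, is 0.15 m for a shift and 0.08 rad for a turn. A row lasts 1/8 s, in which the tool goes at most 62.5 mm and 10.7 degrees, less where a joint would pass 70% of its speed; a pose out of reach is approached as far as the arm can. A call with a number of a shift or a turn outside -1 to 1 is refused whole. A call with a gripper value outside its range is refused whole. The fingers move at their own pace and stop on an object; "squeeze" is the grip in N (left out, the last holds). Time passes only in rows, so rows that do not move let the fingers close. It gives the time, the measured TCP pose, the force, the opening and the grip force at its end, in the units of the state.
- r.get_state(): the state, without advancing time (a new reading comes with each control period).
- r.capture(name): name is "scene" or "top" or "wrist"; returns a dict with "image" (400x640x3 uint8, blue, green, red), "fx", "fy", "cx", "cy" (pixels), "distortion" ([k1, k2, p1, p2, k3] as OpenCV has them; the pictures are not rectified), "R" (3x3) and "t" (3): a world point X has camera coordinates R X + t; the wrist camera has in their place "T_tool_cam" (4x4, takes a point from camera to tool coordinates, whose origin is the TCP and whose axes are the flange's). Camera axes: x right, y down, z forward; pixel columns grow to the right and rows downward; lengths in m; the calibration is good to about 2 mm. A picture is of the moment at which its call begins: read the wrist's pose just before it. There is no depth.
- r.close_job(): hands the job in; it is judged then, once.
The state is a dict: "time_s": time; "joints": joint angles; "qd": joint speeds; "joint_torque": joint torques, N m; "tcp_pos": TCP position; "eef_rot": TCP orientation; "contact_force": force on the tool from outside, world axes, zero at the start; "moment": the same for the moment, N m; "gripper_width": finger opening in m; "gripper_force": force on a finger pad.
Only numpy, scipy, OpenCV 4.12 (cv2) and the standard library are available. Lean on these libraries where they do the work, as an engineer would, in place of code of your own. Each camera call takes 0.05 s, during which the arm holds its last target. There are 200 camera calls.

TASK

Three weighted model stands look alike, but their rubber soles have aged differently: slide each of them 3 to 4 cm along the bench plate with a light push and feel how hard it drags. Then stand the one that slides most easily upright in the case pan, to be re-soled, and seat the plaster model fully down on the spigot of the one that grips best, so that it can be worked on; that stand and the third stay standing on the bench plate. Do not press the stands hard onto the plate, never force the plaster model, tip nothing over and leave the small things lying about where they are.

Things in the scene. Friction and masses are not known exactly. Their poses are not given: they have to be found in the camera images.
- stand_a_flange (a point): One of three like weighted model stands, loose on the plate, 0.85 kg, 63 mm high, round about the upright axis. From below: rubber sole with four feet, 5 mm high; cast foot 70 mm across (upright side 8 to 17 mm above the plate, rising to the neck at 25 mm); neck 20 mm across; steel flange 36 mm across, 44 to 51 mm up (grip it there); spigot. This point: centre of the flange, 47.5 mm above the sole's underside; z up.
- stand_b_flange (a point): The same point of the second stand. On each stand a spigot 14 mm across and 12 mm long with a tapered tip stands up from the flange; the flange's top, where the model seats, is 3.5 mm above this point. The sole is held in the foot with 1.5 mm of play and lifts with the stand. Weights differ by 5 % at most; only the soles' grip differs: each drags about twice as hard as the next easier one.
- stand_c_flange (a point): The same point of the third stand. Pushed very slowly at the cast foot a stand slides at, very roughly, 2 N (the worn sole, sole_worn), 4 N (sole_used) or 9 N (sole_fresh), more if the pusher rubs it downwards. The soles look alike, their positions are not given, and any sole may be under any stand; stands and model also change places from start to start.
- model_base (a point): Plaster arch model (teeth) fixed on a square mounting plate, about 0.2 kg, 45 mm high, loose on the bench plate. Its plaster base, 14 to 30 mm up, is 59 mm along x and 62 mm along y; grip it by the flat sides facing +y and -y. This point: on the socket's axis, 22 mm above the underside (25.5 mm above the centre of the stand's flange when seated). z up.
- model: The same model; origin: centre of the mounting plate's underside. The plate is 46 x 46 x 14 mm with a socket 16 mm across through its middle, 14 mm deep, mouth chamfered, open below: it goes down over a spigot until the plate rests on the flange. The fit is loose by 1 mm all round.
- case_pan: Low open aluminium pan fixed at the right-hand end of the bench plate, 130 mm along its x, 100 mm along its y, 20 mm high, walls and floor 3 mm thick. Origin: centre of its underside, level with the plate's top; x, y along its sides.
- bench_plate: The flat working plate on the bench, top at z = 0 (this origin lies 36 mm below it), reaching from about x = 0.40 to 0.66 and y = -0.29 to 0.42; stands and model stand on it.
- plaster_spatula: Plaster spatula with a wooden handle, 21 x 180 x 14 mm, lying along the far edge of the plate; bystander. Origin: centre of its underside.
- thickness_gauge: Thin metal thickness gauge, 43 x 96 x 7 mm, lying on the plate; bystander. Origin: centre of its underside.
- die_crown: Small plaster die with a crown, 12 x 14 x 25 mm, standing on the plate; bystander. Origin: centre of its underside.
- polish_wheel_3: Small round polishing wheel, 27 mm across, 10 mm thick, lying on the plate; bystander. Origin: centre of its underside.
- dappen_dish: Small faceted glass dish, 32 mm across, 26 mm high, on the plate; bystander. Origin: centre of its underside.

How it is judged:
By the outcome, as a careful person would: the job done as asked, in the order asked, and still so for the second after the job is handed in, with the robot touching nothing.
It also fails if it takes over 72 s, if anything falls off the work surface, if the arm or the gripper's body presses on something with over 40 N, if the wrist force passes 120 N, or if a joint passes its speed limit or range.

## Working session

There is one attempt and no reset: what is moved stays moved. The work goes in short steps, Python scripts to look and compute and a tool call to move; the robot and the scene stay as the last step left them, time stands still between calls to the robot, and variables do not carry over. Pictures are saved under pics/ and viewed, at most 10 in all, crops included, and the job is handed in when it is done.

Besides the shell and the picture viewer there is one more tool, called after "Call:" as name(argument=value, ...) on one line, values as JSON. play_rows: Moves the arm, as the interface text tells. Shift numbers are shares of 0.15 m and turn numbers shares of 0.08 rad, none past 1 either way. Its arguments: {"type":"object","properties":{"rows":{"type":"array"},"squeeze":{"type":"number"}},"required":["rows"]}

```bash
mkdir -p pics; python3 - <<'E'
from plant import r
import cv2, numpy as np, pickle
print(r.get_state())
for n in("top","scene"):
    c=r.capture(n); cv2.imwrite(f"pics/{n}0.png",c["image"]); pickle.dump(c,open(f"{n}.pkl","wb"))
    print({k:np.round(v,4).tolist() for k,v in c.items() if k!="image"})
E
```

```text
{'time_s': 0.0, 'joints': array([-4.97255094e+01,  2.05927283e+01,  6.32603387e-01, -2.01633241e-02,
       -7.01347093e+01, -1.65070139e+01]), 'qd': array([-0.02350415, -0.07278646, -0.08533486,  0.00812927,  0.00919021,
        0.01549105]), 'joint_torque': array([-2.67394062e-04, -5.82719278e+01,  2.93058783e+01,  6.99735135e+00,
        6.84848113e-03, -1.91575682e-04]), 'tcp_pos': array([ 0.27181943, -0.61731162,  0.22559906]), 'eef_rot': array([ 1.79903688e+02, -8.77478654e-03, -1.56239383e+02]), 'contact_force': array([ 0.41816037, -0.42646439,  0.72966065]), 'moment': array([ 0.01617011,  0.05132949, -0.00148362]), 'gripper_force': 0.0, 'gripper_width': 0.08781626201708714}
{'fx': 493.3723, 'fy': 493.3723, 'cx': 326.0294, 'cy': 205.8485, 'distortion': [-0.0981, 0.0, 0.0, 0.0, 0.0], 'R': [[-0.0102, -0.9999, -0.0057], [-0.9967, 0.0106, -0.0804], [0.0805, 0.0048, -0.9967]], 't': [0.0985, 0.5682, 1.1638]}
{'fx': 455.5183, 'fy': 455.5183, 'cx': 316.6634, 'cy': 199.8834, 'distortion': [-0.0081, 0.0, 0.0, 0.0, 0.0], 'R': [[-0.7723, -0.6352, 0.0067], [-0.408, 0.4879, -0.7717], [0.487, -0.5987, -0.636]], 't': [0.4721, 0.2284, 0.7533]}
```

View pics/top0.png

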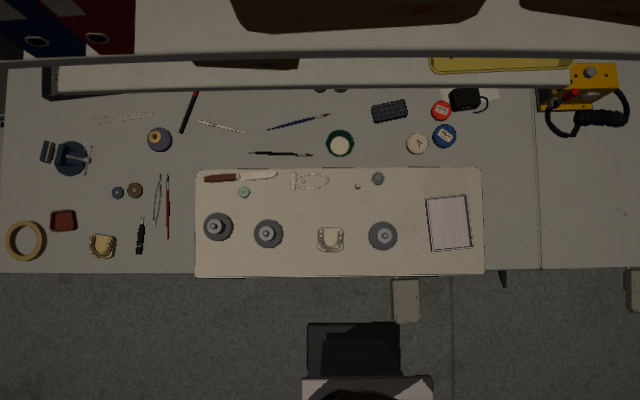

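View pics/scene0.png

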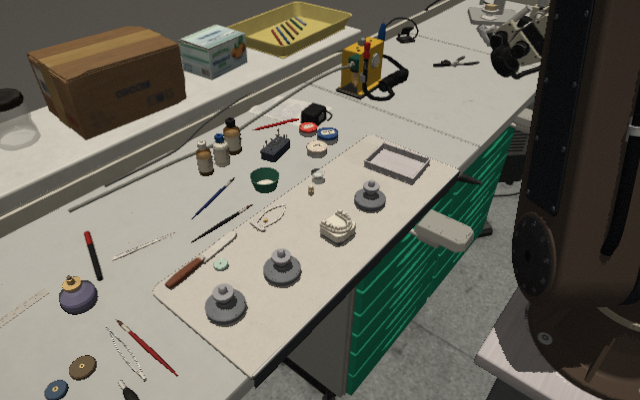

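The top view shows stands at about (217,227), (268,234) and (383,236), the model at (330,239) and the pan at (449,223). I'll zoom in for accuracy.

```bash
cat > h.py <<'E'
import cv2, numpy as np, pickle
def load(n): return pickle.load(open(n+".pkl","rb"))
def K(c): return np.array([[c["fx"],0,c["cx"]],[0,c["fy"],c["cy"]],[0,0,1]])
def pix2w(c,uv,z):
    p=cv2.undistortPoints(np.array([[uv]],float),K(c),np.array(c["distortion"]))[0,0]
    R,t=np.array(c["R"]),np.array(c["t"]); o=-R.T@t; d=R.T@np.array([p[0],p[1],1])
    return o+d*(z-o[2])/d[2]
def w2pix(c,X):
    R,t=np.array(c["R"]),np.array(c["t"])
    return cv2.projectPoints(np.array(X,float).reshape(-1,3),cv2.Rodrigues(R)[0],t,K(c),np.array(c["distortion"]))[0].reshape(-1,2)
def circ(x,y,z,rad,n=48):
    a=np.linspace(0,2*np.pi,n); return np.c_[x+rad*np.cos(a),y+rad*np.sin(a),0*a+z]
E
python3 - <<'E'
from h import *
c=load("top")
for n,uv,z in[("a",(217,226),.05),("b",(268,233),.05),("c",(383,236),.05),("m",(330,239),.02),("pan",(449,223),.02),("crown",(358,186),.01),("dish",(378,178),.02),("gauge",(310,181),0),("wheel",(244,192),.01)]: print(n,np.round(pix2w(c,uv,z),4))
im=c["image"]; cv2.imwrite("pics/crop.png",cv2.resize(im[165:285,190:490],None,fx=2.66,fy=2.66,interpolation=cv2.INTER_CUBIC)[:, :800])
E
```

```text
a [0.5221 0.35   0.05  ]
b [0.5046 0.2292 0.05  ]
c [ 0.4948 -0.0403  0.05  ]
m [0.4895 0.0838 0.02  ]
pan [ 0.5247 -0.2043  0.02  ]
crown [0.618  0.0141 0.01  ]
dish [ 0.6359 -0.0342  0.02  ]
gauge [0.6329 0.1315 0.    ]
wheel [0.6064 0.293  0.01  ]
```

View pics/crop.png

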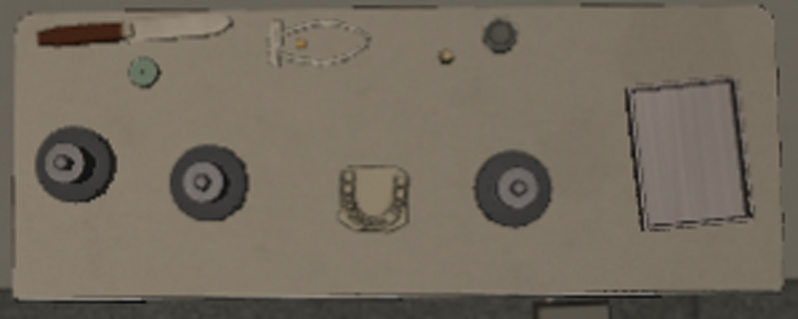

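The crop shows the feet centred near (75,164), (209,183) and (513,188), the model at (373,198) and the pan at (690,155), slightly rotated. Next I refine these positions with silhouettes.

```bash
cat >> h.py <<'E'
from scipy.optimize import minimize
def sil(c,x,y,up=4):
    im=c["image"]; m=np.zeros((im.shape[0]*up,im.shape[1]*up),np.uint8)
    for (z0,r0),(z1,r1) in [((.0,.033),(.008,.035)),((.008,.035),(.017,.035)),((.017,.035),(.025,.010)),((.025,.01),(.044,.01)),((.044,.018),(.051,.018)),((.051,.007),(.063,.006))]:
        p=w2pix(c,np.r_[circ(x,y,z0,r0),circ(x,y,z1,r1)])
        cv2.fillConvexPoly(m,cv2.convexHull(np.round(((p+.5)*up-.5)).astype(np.int32)),255)
    return m
def mask(c,u,v,w=34):
    im=cv2.cvtColor(c["image"],cv2.COLOR_BGR2LAB).astype(float)
    roi=im[v-w:v+w,u-w:u+w]; bg=np.median(roi.reshape(-1,3),0)
    return np.linalg.norm((im-bg)*[1,2,2],axis=2)
def fit(c,x,y,w=.06):
    p=w2pix(c,[x,y,.03])[0].astype(int); W=34
    sl=np.s_[p[1]-W:p[1]+W,p[0]-W:p[0]+W]
    obs=np.clip(mask(c,p[0],p[1],W)/24,0,1)[sl]
    ctr=np.hypot(*np.mgrid[-W:W,-W:W])<30
    def f(q):
        m=cv2.resize(sil(c,*q),(640,400),interpolation=cv2.INTER_AREA)[sl]/255.
        return (((m-obs)**2)*ctr).sum()
    best=minimize(f,[x,y],method="Nelder-Mead",options=dict(initial_simplex=[[x,y],[x+.006,y],[x,y+.006]],xatol=1e-4))
    return best.x,best.fun
E
python3 - <<'E'
from h import *
for n in("top","scene"):
    c=load(n)
    for g in[(.522,.35),(.5046,.229),(.4948,-.04)]: print(n,fit(c,*g))
c=load("top")
for s,p in[("pan",[(627,88),(733,79),(751,216),(642,229)]),("model",[(341,166),(405,166),(408,229),(339,229),(343,217),(407,214)])]:
    for q in p: print(s,q,np.round(pix2w(c,(q[0]/2.66+190-.3,q[1]/2.66+165-.3),.02 if s=="pan" else .03)[:2],4))
im=load("scene")["image"]; tp=c["image"]
a=cv2.resize(im[195:255,305:370],None,fx=6,fy=6,interpolation=cv2.INTER_CUBIC)
b=cv2.resize(tp[215:263,300:360],None,fx=6.6,fy=6.6,interpolation=cv2.INTER_CUBIC)
h=max(a.shape[0],b.shape[0]); o=np.zeros((h,a.shape[1]+b.shape[1],3),np.uint8); o[:a.shape[0],:a.shape[1]]=a;o[:b.shape[0],a.shape[1]:]=b
cv2.imwrite("pics/model.png",o)
E
```

```text
top (array([0.52300626, 0.35638191]), np.float64(228.2222886923876))
top (array([0.50475813, 0.23244243]), np.float64(48.511199596293544))
top (array([ 0.49659656, -0.04302086]), np.float64(41.881972132755344))
scene (array([0.51859096, 0.35924453]), np.float64(114.64817143853783))
scene (array([0.50018335, 0.23683046]), np.float64(52.162091580864555))
scene (array([ 0.49270012, -0.03993035]), np.float64(274.7519821838292))
pan (627, 88) [ 0.5865 -0.1484]
pan (733, 79) [ 0.5938 -0.2464]
pan (751, 216) [ 0.4686 -0.2591]
pan (642, 229) [ 0.4583 -0.1589]
model (341, 166) [0.518  0.1124]
model (405, 166) [0.5174 0.0551]
model (408, 229) [0.4611 0.0531]
model (339, 229) [0.4617 0.1147]
model (343, 217) [0.4724 0.111 ]
model (407, 214) [0.4745 0.0538]
```

View pics/model.png

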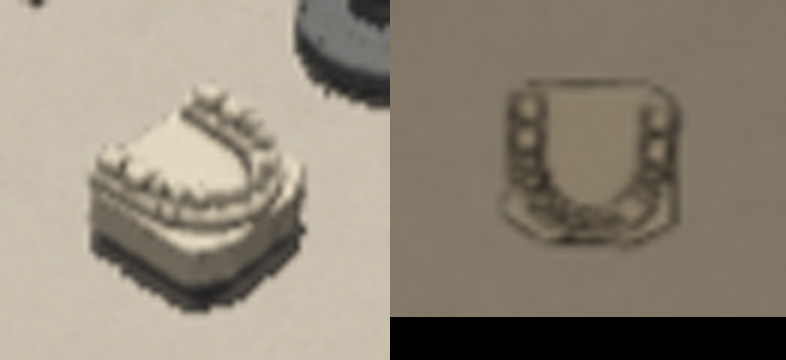

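Call:
play_rows(rows=[{"slide": [0, 0, 0], "delta_rot": [0, 0, 0.865], "fingers": -0.32}, {"slide": [0, 0, 0], "delta_rot": [0, 0, 0.865], "fingers": -0.32}, {"slide": [0, 0, 0], "delta_rot": [0, 0, 0.865], "fingers": -0.32}, {"slide": [0, 0, 0], "delta_rot": [0, 0, 0.865], "fingers": -0.32}, {"slide": [0, 0, 0], "delta_rot": [0, 0, 0.865], "fingers": -0.32}, {"slide": [0, 0, 0], "delta_rot": [0, 0, 0.865], "fingers": -0.32}, {"slide": [0, 0, 0], "delta_rot": [0, 0, 0], "fingers": -0.32}, {"slide": [0, 0, 0], "delta_rot": [0, 0, 0], "fingers": -0.32}])

```text
time_s: 1.1
tcp_pos: [0.272, -0.6176, 0.2263]
eef_rot: [180.0, -0.0, -179.9]
contact_force: [0.3, -0.1, -0.2]
gripper_width: 0.0299
gripper_force: 0.0
```

Call:
play_rows(rows=[{"slide": [-0.0933, 0.32, 0], "delta_rot": [0, 0, 0], "fingers": -0.32}, {"slide": [-0.0933, 0.32, 0], "delta_rot": [0, 0, 0], "fingers": -0.32}, {"slide": [-0.0933, 0.32, 0], "delta_rot": [0, 0, 0], "fingers": -0.32}, {"slide": [-0.0933, 0.32, 0], "delta_rot": [0, 0, 0], "fingers": -0.32}, {"slide": [-0.0933, 0.32, 0], "delta_rot": [0, 0, 0], "fingers": -0.32}, {"slide": [-0.0933, 0.32, 0], "delta_rot": [0, 0, 0], "fingers": -0.32}, {"slide": [-0.0933, 0.32, 0], "delta_rot": [0, 0, 0], "fingers": -0.32}, {"slide": [-0.0933, 0.32, 0], "delta_rot": [0, 0, 0], "fingers": -0.32}])

```text
time_s: 2.1
tcp_pos: [0.3844, -0.2323, 0.2269]
eef_rot: [-180.0, 0.1, -180.0]
contact_force: [1.1, 0.3, 0.1]
gripper_width: 0.0299
gripper_force: 0.0
```

Call:
play_rows(rows=[{"slide": [-0.0933, 0.32, 0], "delta_rot": [0, 0, 0], "fingers": -0.32}, {"slide": [-0.0933, 0.32, 0], "delta_rot": [0, 0, 0], "fingers": -0.32}, {"slide": [-0.0933, 0.32, 0], "delta_rot": [0, 0, 0], "fingers": -0.32}, {"slide": [-0.0933, 0.32, 0], "delta_rot": [0, 0, 0], "fingers": -0.32}, {"slide": [0, 0, 0], "delta_rot": [0, 0, 0], "fingers": -0.32}, {"slide": [0, 0, 0], "delta_rot": [0, 0, 0], "fingers": -0.32}])

```text
time_s: 2.85
tcp_pos: [0.44, -0.0418, 0.2265]
eef_rot: [-180.0, -0.0, -179.9]
contact_force: [-0.8, 0.5, 0.6]
gripper_width: 0.0299
gripper_force: 0.0
```

```bash
cat >> h.py <<'E'
from scipy.spatial.transform import Rotation as Ro
def wrist(r,name):
    s=r.get_state(); c=r.capture("wrist"); T=np.eye(4)
    T[:3,:3]=Ro.from_euler("xyz",s["eef_rot"],degrees=True).as_matrix(); T[:3,3]=s["tcp_pos"]
    M=np.linalg.inv(T@np.array(c["T_tool_cam"])); c["R"],c["t"]=M[:3,:3],M[:3,3]
    pickle.dump(c,open(name+".pkl","wb")); cv2.imwrite(f"pics/{name}.png",c["image"]); return s,c
E
python3 - <<'E'
from plant import r
from h import *
s,c=wrist(r,"w1"); print(s["tcp_pos"],s["eef_rot"],c["fx"],np.round(c["T_tool_cam"],3).tolist(),c["distortion"])
E
```

```text
[ 0.43995692 -0.04175674  0.22651527] [-1.79995123e+02 -1.57121387e-02 -1.79925205e+02] 329.8277607118096 [[0.001, -0.966, -0.258, 0.07], [1.0, 0.001, -0.002, 0.001], [0.002, -0.258, 0.966, -0.158], [0.0, 0.0, 0.0, 1.0]] [-0.01613719  0.          0.          0.          0.        ]
```

View pics/w1.png

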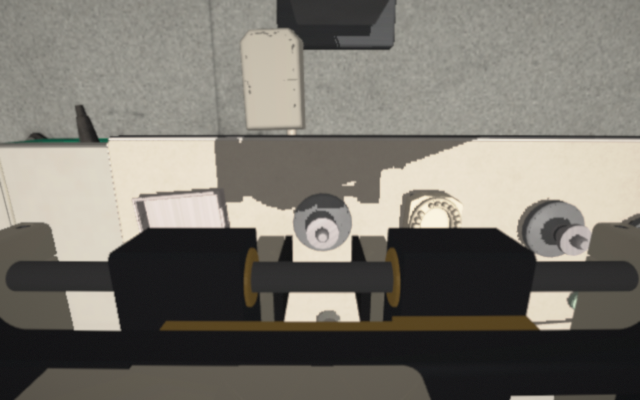

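The wrist picture shows stand c with its foot centre at about (322,221) and its spigot top at (321,237). The model is at (434,212), stand b at (554,230), and the fingers straddle column 321.

```bash
python3 - <<'E'
from h import *
c=load("w1")
for n,uv,z in[("spigot c",(321,237),.063),("flange c",(322,232),.051),("foot c",(322,221),.013),("spig b",(574,239),.063),("foot b",(552,229),.013),("model",(434,212),.03)]: print(n,np.round(pix2w(c,uv,z),4))
E
```

```text
spigot c [ 0.4936 -0.0414  0.063 ]
flange c [ 0.4925 -0.0404  0.051 ]
foot c [ 0.4926 -0.0404  0.013 ]
spig b [0.4955 0.2239 0.063 ]
foot b [0.5022 0.2355 0.013 ]
model [0.4761 0.0853 0.03  ]
```

Call:
play_rows(rows=[{"slide": [0, 0, 0.287], "delta_rot": [0, 0, 0], "fingers": -0.32}, {"slide": [0, 0, 0.287], "delta_rot": [0, 0, 0], "fingers": -0.32}, {"slide": [0, 0, 0.287], "delta_rot": [0, 0, 0], "fingers": -0.32}, {"slide": [0, 0, 0.287], "delta_rot": [0, 0, 0], "fingers": -0.32}, {"slide": [0, 0, 0.2], "delta_rot": [0, 0, 0], "fingers": -0.32}, {"slide": [0, 0, 0.087], "delta_rot": [0, 0, 0], "fingers": -0.32}, {"slide": [0, 0, 0], "delta_rot": [0, 0, 0], "fingers": -0.32}, {"slide": [0, 0, 0], "delta_rot": [0, 0, 0], "fingers": -0.32}])

```text
time_s: 3.9
tcp_pos: [0.441, -0.0418, 0.0124]
eef_rot: [180.0, 0.1, 180.0]
contact_force: [0.5, 0.1, 0.1]
gripper_width: 0.0298
gripper_force: 0.0
```

Call:
play_rows(rows=[{"slide": [-0.0067, 0, 0], "delta_rot": [0, 0, 0], "fingers": -0.32}, {"slide": [-0.0067, 0, 0], "delta_rot": [0, 0, 0], "fingers": -0.32}, {"slide": [-0.0067, 0, 0], "delta_rot": [0, 0, 0], "fingers": -0.32}, {"slide": [-0.0067, 0, 0], "delta_rot": [0, 0, 0], "fingers": -0.32}, {"slide": [-0.0067, 0, 0], "delta_rot": [0, 0, 0], "fingers": -0.32}, {"slide": [-0.0067, 0, 0], "delta_rot": [0, 0, 0], "fingers": -0.32}, {"slide": [-0.0067, 0, 0], "delta_rot": [0, 0, 0], "fingers": -0.32}, {"slide": [-0.0067, 0, 0], "delta_rot": [0, 0, 0], "fingers": -0.32}])

```text
time_s: 4.9
tcp_pos: [0.4483, -0.0418, 0.0113]
eef_rot: [-180.0, -0.0, 180.0]
contact_force: [0.5, -0.2, 0.2]
gripper_width: 0.0299
gripper_force: 0.0
```

```bash
python3 - <<'E'
from plant import r
s=r.get_state(); print(s["tcp_pos"],s["contact_force"],s["moment"])
E
```

```text
[ 0.44825995 -0.04181413  0.01128597] [ 0.47439707 -0.19835664  0.23808641] [-0.07509816 -0.00697762  0.05548228]
```

Call:
play_rows(rows=[{"slide": [-0.0067, 0, 0], "delta_rot": [0, 0, 0], "fingers": -0.32}, {"slide": [-0.0067, 0, 0], "delta_rot": [0, 0, 0], "fingers": -0.32}, {"slide": [-0.0067, 0, 0], "delta_rot": [0, 0, 0], "fingers": -0.32}, {"slide": [-0.0067, 0, 0], "delta_rot": [0, 0, 0], "fingers": -0.32}, {"slide": [-0.0067, 0, 0], "delta_rot": [0, 0, 0], "fingers": -0.32}, {"slide": [-0.0067, 0, 0], "delta_rot": [0, 0, 0], "fingers": -0.32}])

```text
time_s: 5.65
tcp_pos: [0.4536, -0.042, 0.0112]
eef_rot: [-180.0, -0.1, 180.0]
contact_force: [-3.1, 0.5, 2.3]
gripper_width: 0.0295
gripper_force: 1.5
```

Call:
play_rows(rows=[{"slide": [-0.0067, 0, 0], "delta_rot": [0, 0, 0], "fingers": -0.32}, {"slide": [-0.0067, 0, 0], "delta_rot": [0, 0, 0], "fingers": -0.32}, {"slide": [-0.0067, 0, 0], "delta_rot": [0, 0, 0], "fingers": -0.32}, {"slide": [-0.0067, 0, 0], "delta_rot": [0, 0, 0], "fingers": -0.32}, {"slide": [-0.0067, 0, 0], "delta_rot": [0, 0, 0], "fingers": -0.32}, {"slide": [-0.0067, 0, 0], "delta_rot": [0, 0, 0], "fingers": -0.32}])

```text
time_s: 6.4
tcp_pos: [0.4562, -0.0426, 0.0107]
eef_rot: [-179.9, -0.4, 179.9]
contact_force: [-15.0, 4.6, 12.6]
gripper_width: 0.0301
gripper_force: 7.7
```

Call:
play_rows(rows=[{"slide": [-0.0067, 0, 0], "delta_rot": [0, 0, 0], "fingers": -0.32}, {"slide": [-0.0067, 0, 0], "delta_rot": [0, 0, 0], "fingers": -0.32}, {"slide": [-0.0067, 0, 0], "delta_rot": [0, 0, 0], "fingers": -0.32}, {"slide": [-0.0067, 0, 0], "delta_rot": [0, 0, 0], "fingers": -0.32}, {"slide": [-0.0067, 0, 0], "delta_rot": [0, 0, 0], "fingers": -0.32}, {"slide": [-0.0067, 0, 0], "delta_rot": [0, 0, 0], "fingers": -0.32}])

```text
time_s: 7.15
tcp_pos: [0.461, -0.0432, 0.0104]
eef_rot: [-179.9, -0.5, 179.9]
contact_force: [-13.7, 0.8, 10.3]
gripper_width: 0.0299
gripper_force: 7.3
```

Call:
play_rows(rows=[{"slide": [-0.0067, 0, 0], "delta_rot": [0, 0, 0], "fingers": -0.32}, {"slide": [-0.0067, 0, 0], "delta_rot": [0, 0, 0], "fingers": -0.32}, {"slide": [-0.0067, 0, 0], "delta_rot": [0, 0, 0], "fingers": -0.32}, {"slide": [-0.0067, 0, 0], "delta_rot": [0, 0, 0], "fingers": -0.32}, {"slide": [-0.0067, 0, 0], "delta_rot": [0, 0, 0], "fingers": -0.32}, {"slide": [-0.0067, 0, 0], "delta_rot": [0, 0, 0], "fingers": -0.32}])

```text
time_s: 7.9
tcp_pos: [0.4668, -0.0434, 0.0103]
eef_rot: [-179.9, -0.5, 179.9]
contact_force: [-14.2, 0.5, 11.9]
gripper_width: 0.0298
gripper_force: 7.9
```

Call:
play_rows(rows=[{"slide": [-0.003, 0, -0.003], "delta_rot": [0, 0, 0], "fingers": -0.32}, {"slide": [-0.003, 0, -0.003], "delta_rot": [0, 0, 0], "fingers": -0.32}, {"slide": [-0.003, 0, -0.003], "delta_rot": [0, 0, 0], "fingers": -0.32}, {"slide": [-0.004, 0, 0], "delta_rot": [0, 0, 0], "fingers": -0.32}])

```text
time_s: 8.4
tcp_pos: [0.4738, -0.042, 0.0124]
eef_rot: [-180.0, -0.1, 180.0]
contact_force: [-5.1, -0.4, -2.1]
gripper_width: 0.0296
gripper_force: 2.3
```

Call:
play_rows(rows=[{"slide": [-0.005, 0, 0], "delta_rot": [0, 0, 0], "fingers": -0.32}, {"slide": [-0.005, 0, 0], "delta_rot": [0, 0, 0], "fingers": -0.32}, {"slide": [-0.005, 0, 0], "delta_rot": [0, 0, 0], "fingers": -0.32}, {"slide": [-0.005, 0, 0], "delta_rot": [0, 0, 0], "fingers": -0.32}])

```text
time_s: 8.9
tcp_pos: [0.4772, -0.0418, 0.0126]
eef_rot: [180.0, -0.0, 180.0]
contact_force: [-4.3, -0.3, -1.6]
gripper_width: 0.0297
gripper_force: 2.4
```

Call:
play_rows(rows=[{"slide": [-0.005, 0, 0], "delta_rot": [0, 0, 0], "fingers": -0.32}, {"slide": [-0.005, 0, 0], "delta_rot": [0, 0, 0], "fingers": -0.32}, {"slide": [-0.005, 0, 0], "delta_rot": [0, 0, 0], "fingers": -0.32}])

```text
time_s: 9.28
tcp_pos: [0.4796, -0.0418, 0.0127]
eef_rot: [180.0, -0.0, 180.0]
contact_force: [-4.4, 0.5, -2.1]
gripper_width: 0.0299
gripper_force: 2.4
```

Call:
play_rows(rows=[{"slide": [-0.005, 0, 0.002], "delta_rot": [0, 0, 0], "fingers": -0.32}, {"slide": [-0.005, 0, 0], "delta_rot": [0, 0, 0], "fingers": -0.32}, {"slide": [-0.005, 0, 0], "delta_rot": [0, 0, 0], "fingers": -0.32}, {"slide": [-0.005, 0, 0], "delta_rot": [0, 0, 0], "fingers": -0.32}, {"slide": [-0.005, 0, 0], "delta_rot": [0, 0, 0], "fingers": -0.32}])

```text
time_s: 9.9
tcp_pos: [0.4834, -0.0418, 0.0124]
eef_rot: [180.0, 0.0, 180.0]
contact_force: [-3.5, -0.1, -2.3]
gripper_width: 0.0298
gripper_force: 2.4
```

Call:
play_rows(rows=[{"slide": [-0.005, 0, 0], "delta_rot": [0, 0, 0], "fingers": -0.32}, {"slide": [-0.005, 0, 0], "delta_rot": [0, 0, 0], "fingers": -0.32}, {"slide": [-0.005, 0, 0], "delta_rot": [0, 0, 0], "fingers": -0.32}, {"slide": [-0.005, 0, 0], "delta_rot": [0, 0, 0], "fingers": -0.32}])

```text
time_s: 10.4
tcp_pos: [0.4863, -0.0418, 0.0124]
eef_rot: [180.0, -0.0, 180.0]
contact_force: [-4.0, -0.3, -2.5]
gripper_width: 0.0297
gripper_force: 2.4
```

Call:
play_rows(rows=[{"slide": [-0.005, 0, 0], "delta_rot": [0, 0, 0], "fingers": -0.32}, {"slide": [-0.005, 0, 0], "delta_rot": [0, 0, 0], "fingers": -0.32}, {"slide": [-0.005, 0, 0], "delta_rot": [0, 0, 0], "fingers": -0.32}])

```text
time_s: 10.78
tcp_pos: [0.4886, -0.0419, 0.0123]
eef_rot: [-180.0, -0.0, 180.0]
contact_force: [-3.8, -0.1, -2.0]
gripper_width: 0.0298
gripper_force: 2.4
```

Call:
play_rows(rows=[{"slide": [0.07, 0, 0], "delta_rot": [0, 0, 0], "fingers": -0.32}, {"slide": [0.2, 0, 0], "delta_rot": [0, 0, 0], "fingers": -0.32}, {"slide": [0, 0, -0.3], "delta_rot": [0, 0, 0], "fingers": -0.32}, {"slide": [0, 0, -0.3], "delta_rot": [0, 0, 0], "fingers": -0.32}, {"slide": [0, 0.307, 0], "delta_rot": [0, 0, 0], "fingers": -0.32}, {"slide": [0, 0.307, 0], "delta_rot": [0, 0, 0], "fingers": -0.32}, {"slide": [0, 0.307, 0], "delta_rot": [0, 0, 0], "fingers": -0.32}, {"slide": [0, 0.307, 0], "delta_rot": [0, 0, 0], "fingers": -0.32}])

```text
time_s: 11.78
tcp_pos: [0.4489, 0.1447, 0.1035]
eef_rot: [179.9, 0.2, -180.0]
contact_force: [-0.2, -0.3, 0.6]
gripper_width: 0.0301
gripper_force: 0.0
```

Call:
play_rows(rows=[{"slide": [0, 0.307, 0], "delta_rot": [0, 0, 0], "fingers": -0.32}, {"slide": [0, 0.307, 0], "delta_rot": [0, 0, 0], "fingers": -0.32}, {"slide": [0, 0, 0], "delta_rot": [0, 0, 0], "fingers": -0.32}, {"slide": [0, 0, 0], "delta_rot": [0, 0, 0], "fingers": -0.32}])

```text
time_s: 12.28
tcp_pos: [0.4482, 0.2349, 0.1027]
eef_rot: [179.9, 0.1, -180.0]
contact_force: [-0.0, 0.2, 0.2]
gripper_width: 0.0298
gripper_force: 0.0
```

```bash
python3 - <<'E'
from plant import r
from h import *
s,c=wrist(r,"w2"); print(s["tcp_pos"],s["contact_force"])
E
```

```text
[0.44821716 0.23490089 0.10268728] [-0.04071877  0.16388798  0.18066081]
```

View pics/w2.png

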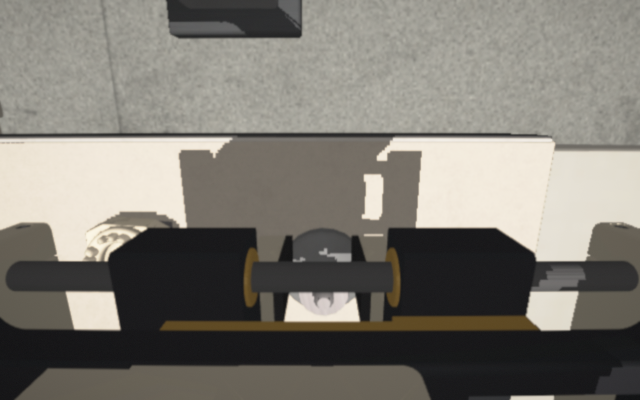

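The wrist view has stand b's foot at about (323,255) and its spigot at (323,300), centred between the fingers at column 321. So b's y is good.

Call:
play_rows(rows=[{"slide": [0, 0, 0.25], "delta_rot": [0, 0, 0], "fingers": -0.32}, {"slide": [0, 0, 0.25], "delta_rot": [0, 0, 0], "fingers": -0.32}, {"slide": [0, 0, 0.095], "delta_rot": [0, 0, 0], "fingers": -0.32}, {"slide": [-0.02, 0, 0], "delta_rot": [0, 0, 0], "fingers": -0.32}, {"slide": [-0.02, 0, 0], "delta_rot": [0, 0, 0], "fingers": -0.32}, {"slide": [0, 0, 0], "delta_rot": [0, 0, 0], "fingers": -0.32}, {"slide": [0, 0, 0], "delta_rot": [0, 0, 0], "fingers": -0.32}])

```text
time_s: 13.2
tcp_pos: [0.4545, 0.2348, 0.0139]
eef_rot: [179.9, 0.1, 180.0]
contact_force: [0.7, 0.1, 0.2]
gripper_width: 0.0302
gripper_force: 0.0
```

Call:
play_rows(rows=[{"slide": [-0.0067, 0, 0], "delta_rot": [0, 0, 0], "fingers": -0.32}, {"slide": [-0.0067, 0, 0], "delta_rot": [0, 0, 0], "fingers": -0.32}, {"slide": [-0.0067, 0, 0], "delta_rot": [0, 0, 0], "fingers": -0.32}, {"slide": [-0.0067, 0, 0], "delta_rot": [0, 0, 0], "fingers": -0.32}, {"slide": [-0.0067, 0, 0], "delta_rot": [0, 0, 0], "fingers": -0.32}, {"slide": [-0.0067, 0, 0], "delta_rot": [0, 0, 0], "fingers": -0.32}])

```text
time_s: 13.95
tcp_pos: [0.4602, 0.2344, 0.0131]
eef_rot: [-180.0, -0.0, 180.0]
contact_force: [-0.0, -0.0, -1.1]
gripper_width: 0.0301
gripper_force: 0.0
```

Call:
play_rows(rows=[{"slide": [-0.0067, 0, 0], "delta_rot": [0, 0, 0], "fingers": -0.32}, {"slide": [-0.0067, 0, 0], "delta_rot": [0, 0, 0], "fingers": -0.32}, {"slide": [-0.0067, 0, 0], "delta_rot": [0, 0, 0], "fingers": -0.32}, {"slide": [-0.0067, 0, 0], "delta_rot": [0, 0, 0], "fingers": -0.32}])

```text
time_s: 14.45
tcp_pos: [0.464, 0.2344, 0.013]
eef_rot: [-180.0, -0.0, 180.0]
contact_force: [-2.3, 1.1, 0.8]
gripper_width: 0.0297
gripper_force: 1.4
```

Call:
play_rows(rows=[{"slide": [-0.0067, 0, 0], "delta_rot": [0, 0, 0], "fingers": -0.32}, {"slide": [-0.0067, 0, 0], "delta_rot": [0, 0, 0], "fingers": -0.32}, {"slide": [-0.0067, 0, 0], "delta_rot": [0, 0, 0], "fingers": -0.32}, {"slide": [-0.0067, 0, 0], "delta_rot": [0, 0, 0], "fingers": -0.32}])

```text
time_s: 14.95
tcp_pos: [0.4682, 0.2343, 0.0131]
eef_rot: [-180.0, -0.0, 180.0]
contact_force: [-2.0, -0.1, 0.1]
gripper_width: 0.0297
gripper_force: 1.3
```

Call:
play_rows(rows=[{"slide": [-0.0067, 0, 0], "delta_rot": [0, 0, 0], "fingers": -0.32}, {"slide": [-0.0067, 0, 0], "delta_rot": [0, 0, 0], "fingers": -0.32}, {"slide": [-0.0067, 0, 0], "delta_rot": [0, 0, 0], "fingers": -0.32}, {"slide": [-0.0067, 0, 0], "delta_rot": [0, 0, 0], "fingers": -0.32}])

```text
time_s: 15.45
tcp_pos: [0.4723, 0.2344, 0.0131]
eef_rot: [-180.0, -0.0, 180.0]
contact_force: [-3.5, -0.3, -0.3]
gripper_width: 0.0297
gripper_force: 1.2
```

Call:
play_rows(rows=[{"slide": [-0.0067, 0, 0], "delta_rot": [0, 0, 0], "fingers": -0.32}, {"slide": [-0.0067, 0, 0], "delta_rot": [0, 0, 0], "fingers": -0.32}, {"slide": [-0.0067, 0, 0], "delta_rot": [0, 0, 0], "fingers": -0.32}, {"slide": [-0.0067, 0, 0], "delta_rot": [0, 0, 0], "fingers": -0.32}, {"slide": [-0.0067, 0, 0], "delta_rot": [0, 0, 0], "fingers": -0.32}, {"slide": [-0.0067, 0, 0], "delta_rot": [0, 0, 0], "fingers": -0.32}, {"slide": [-0.0067, 0, 0], "delta_rot": [0, 0, 0], "fingers": -0.32}])

```text
time_s: 16.32
tcp_pos: [0.4793, 0.2344, 0.0131]
eef_rot: [-180.0, -0.0, 180.0]
contact_force: [-2.7, 0.0, -0.7]
gripper_width: 0.0296
gripper_force: 1.2
```

Call:
play_rows(rows=[{"slide": [-0.0067, 0, 0], "delta_rot": [0, 0, 0], "fingers": -0.32}, {"slide": [-0.0067, 0, 0], "delta_rot": [0, 0, 0], "fingers": -0.32}, {"slide": [-0.0067, 0, 0], "delta_rot": [0, 0, 0], "fingers": -0.32}, {"slide": [-0.0067, 0, 0], "delta_rot": [0, 0, 0], "fingers": -0.32}, {"slide": [-0.0067, 0, 0], "delta_rot": [0, 0, 0], "fingers": -0.32}, {"slide": [-0.0067, 0, 0], "delta_rot": [0, 0, 0], "fingers": -0.32}, {"slide": [-0.0067, 0, 0], "delta_rot": [0, 0, 0], "fingers": -0.32}])

```text
time_s: 17.2
tcp_pos: [0.4864, 0.2345, 0.0131]
eef_rot: [-180.0, -0.0, 180.0]
contact_force: [-2.8, -0.5, 0.5]
gripper_width: 0.0297
gripper_force: 1.2
```

Call:
play_rows(rows=[{"slide": [-0.0067, 0, 0], "delta_rot": [0, 0, 0], "fingers": -0.32}, {"slide": [-0.0067, 0, 0], "delta_rot": [0, 0, 0], "fingers": -0.32}, {"slide": [-0.0067, 0, 0], "delta_rot": [0, 0, 0], "fingers": -0.32}, {"slide": [-0.0067, 0, 0], "delta_rot": [0, 0, 0], "fingers": -0.32}, {"slide": [-0.0067, 0, 0], "delta_rot": [0, 0, 0], "fingers": -0.32}, {"slide": [-0.0067, 0, 0], "delta_rot": [0, 0, 0], "fingers": -0.32}, {"slide": [-0.0067, 0, 0], "delta_rot": [0, 0, 0], "fingers": -0.32}])

```text
time_s: 18.08
tcp_pos: [0.4934, 0.2344, 0.0131]
eef_rot: [-180.0, -0.0, 180.0]
contact_force: [-3.4, -0.3, -0.3]
gripper_width: 0.0296
gripper_force: 1.2
```

Call:
play_rows(rows=[{"slide": [-0.0067, 0, 0], "delta_rot": [0, 0, 0], "fingers": -0.32}, {"slide": [-0.0067, 0, 0], "delta_rot": [0, 0, 0], "fingers": -0.32}, {"slide": [-0.0067, 0, 0], "delta_rot": [0, 0, 0], "fingers": -0.32}, {"slide": [-0.0067, 0, 0], "delta_rot": [0, 0, 0], "fingers": -0.32}])

```text
time_s: 18.58
tcp_pos: [0.4974, 0.2345, 0.0131]
eef_rot: [180.0, -0.0, 180.0]
contact_force: [-2.5, -1.2, 0.3]
gripper_width: 0.03
gripper_force: 1.2
```

Call:
play_rows(rows=[{"slide": [0.07, 0, 0], "delta_rot": [0, 0, 0], "fingers": -0.32}, {"slide": [0.14, 0, 0], "delta_rot": [0, 0, 0], "fingers": -0.32}, {"slide": [0, 0, -0.3], "delta_rot": [0, 0, 0], "fingers": -0.32}, {"slide": [0, 0, -0.3], "delta_rot": [0, 0, 0], "fingers": -0.32}, {"slide": [0, 0.272, 0], "delta_rot": [0, 0, 0], "fingers": -0.32}, {"slide": [0, 0.272, 0], "delta_rot": [0, 0, 0], "fingers": -0.32}, {"slide": [0, 0.272, 0], "delta_rot": [0, 0, 0], "fingers": -0.32}, {"slide": [0, 0, 0], "delta_rot": [0, 0, 0], "fingers": -0.32}])

```text
time_s: 19.58
tcp_pos: [0.4659, 0.3597, 0.1033]
eef_rot: [179.9, 0.1, -179.9]
contact_force: [-0.6, 0.3, -0.4]
gripper_width: 0.0298
gripper_force: 0.0
```

Call:
play_rows(rows=[{"slide": [0, 0, 0], "delta_rot": [0, 0, 0], "fingers": -0.32}])

```text
time_s: 19.7
tcp_pos: [0.4654, 0.3567, 0.103]
eef_rot: [-180.0, -0.0, -180.0]
contact_force: [0.5, -0.7, -0.9]
gripper_width: 0.0301
gripper_force: 0.0
```

```bash
python3 - <<'E'
from plant import r
from h import *
s,c=wrist(r,"w3"); print(s["tcp_pos"],s["contact_force"])
im=c["image"][180:350,160:480]
im2=cv2.imread("pics/w2.png")[180:350,160:480]
cv2.imwrite("pics/w3c.png",cv2.resize(np.hstack([im2,im]),None,fx=1.25,fy=1.25))
E
```

```text
[0.46543687 0.35670953 0.10299542] [ 0.48109014 -0.66201421 -0.89648102]
```

View pics/w3c.png

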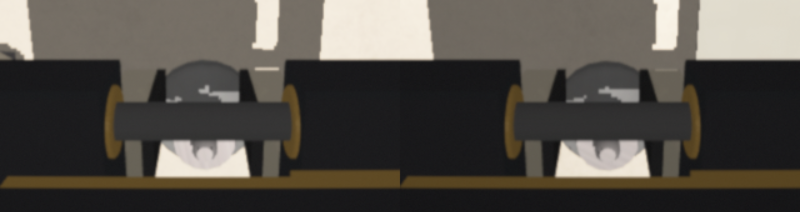

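Stand a sits between the fingers (spigot at (606,153) in the right half) almost exactly as b did in the left half. I can approach it the same way.

Call:
play_rows(rows=[{"slide": [0, 0, 0.25], "delta_rot": [0, 0, 0], "fingers": -0.32}, {"slide": [0, 0, 0.25], "delta_rot": [0, 0, 0], "fingers": -0.32}, {"slide": [0, 0, 0.095], "delta_rot": [0, 0, 0], "fingers": -0.32}, {"slide": [-0.02, 0, 0], "delta_rot": [0, 0, 0], "fingers": -0.32}, {"slide": [-0.03, 0, 0], "delta_rot": [0, 0, 0], "fingers": -0.32}, {"slide": [-0.01, 0, 0], "delta_rot": [0, 0, 0], "fingers": -0.32}, {"slide": [0, 0, 0], "delta_rot": [0, 0, 0], "fingers": -0.32}, {"slide": [0, 0, 0], "delta_rot": [0, 0, 0], "fingers": -0.32}])

```text
time_s: 20.75
tcp_pos: [0.475, 0.357, 0.0143]
eef_rot: [180.0, 0.0, 180.0]
contact_force: [0.3, 0.5, -0.7]
gripper_width: 0.0294
gripper_force: 0.0
```

Call:
play_rows(rows=[{"slide": [-0.0067, 0, 0], "delta_rot": [0, 0, 0], "fingers": -0.32}, {"slide": [-0.0067, 0, 0], "delta_rot": [0, 0, 0], "fingers": -0.32}, {"slide": [-0.0067, 0, 0], "delta_rot": [0, 0, 0], "fingers": -0.32}, {"slide": [-0.0067, 0, 0], "delta_rot": [0, 0, 0], "fingers": -0.32}, {"slide": [-0.0067, 0, 0], "delta_rot": [0, 0, 0], "fingers": -0.32}, {"slide": [-0.0067, 0, 0], "delta_rot": [0, 0, 0], "fingers": -0.32}])

```text
time_s: 21.5
tcp_pos: [0.4805, 0.3568, 0.0137]
eef_rot: [-180.0, -0.0, 180.0]
contact_force: [-3.5, 0.7, 1.6]
gripper_width: 0.0297
gripper_force: 2.1
```

Call:
play_rows(rows=[{"slide": [-0.0067, 0, 0], "delta_rot": [0, 0, 0], "fingers": -0.32}, {"slide": [-0.0067, 0, 0], "delta_rot": [0, 0, 0], "fingers": -0.32}, {"slide": [-0.0067, 0, 0], "delta_rot": [0, 0, 0], "fingers": -0.32}, {"slide": [-0.0067, 0, 0], "delta_rot": [0, 0, 0], "fingers": -0.32}])

```text
time_s: 22.0
tcp_pos: [0.485, 0.3568, 0.0138]
eef_rot: [-180.0, -0.0, 180.0]
contact_force: [-3.9, 0.7, -0.2]
gripper_width: 0.0295
gripper_force: 1.9
```

Call:
play_rows(rows=[{"slide": [-0.0067, 0, 0], "delta_rot": [0, 0, 0], "fingers": -0.32}, {"slide": [-0.0067, 0, 0], "delta_rot": [0, 0, 0], "fingers": -0.32}, {"slide": [-0.0067, 0, 0], "delta_rot": [0, 0, 0], "fingers": -0.32}, {"slide": [-0.0067, 0, 0], "delta_rot": [0, 0, 0], "fingers": -0.32}])

```text
time_s: 22.5
tcp_pos: [0.489, 0.3568, 0.0138]
eef_rot: [-180.0, -0.0, 180.0]
contact_force: [-4.4, 1.0, 0.3]
gripper_width: 0.0299
gripper_force: 1.9
```

Call:
play_rows(rows=[{"slide": [-0.0067, 0, 0], "delta_rot": [0, 0, 0], "fingers": -0.32}, {"slide": [-0.0067, 0, 0], "delta_rot": [0, 0, 0], "fingers": -0.32}, {"slide": [-0.0067, 0, 0], "delta_rot": [0, 0, 0], "fingers": -0.32}, {"slide": [-0.0067, 0, 0], "delta_rot": [0, 0, 0], "fingers": -0.32}])

```text
time_s: 23.0
tcp_pos: [0.493, 0.3567, 0.0138]
eef_rot: [-180.0, -0.0, 180.0]
contact_force: [-3.7, 0.2, 0.8]
gripper_width: 0.0295
gripper_force: 1.9
```

Call:
play_rows(rows=[{"slide": [-0.0067, 0, 0], "delta_rot": [0, 0, 0], "fingers": -0.32}, {"slide": [-0.0067, 0, 0], "delta_rot": [0, 0, 0], "fingers": -0.32}, {"slide": [-0.0067, 0, 0], "delta_rot": [0, 0, 0], "fingers": -0.32}, {"slide": [-0.0067, 0, 0], "delta_rot": [0, 0, 0], "fingers": -0.32}])

```text
time_s: 23.5
tcp_pos: [0.4971, 0.3568, 0.0138]
eef_rot: [-180.0, -0.0, 180.0]
contact_force: [-3.8, 0.3, 0.2]
gripper_width: 0.0297
gripper_force: 1.9
```

Call:
play_rows(rows=[{"slide": [-0.0067, 0, 0], "delta_rot": [0, 0, 0], "fingers": -0.32}, {"slide": [-0.0067, 0, 0], "delta_rot": [0, 0, 0], "fingers": -0.32}, {"slide": [-0.0067, 0, 0], "delta_rot": [0, 0, 0], "fingers": -0.32}, {"slide": [-0.0067, 0, 0], "delta_rot": [0, 0, 0], "fingers": -0.32}])

```text
time_s: 24.0
tcp_pos: [0.5011, 0.3568, 0.0138]
eef_rot: [-180.0, -0.0, 180.0]
contact_force: [-4.2, 0.5, 0.6]
gripper_width: 0.0295
gripper_force: 1.8
```

Call:
play_rows(rows=[{"slide": [-0.0067, 0, 0], "delta_rot": [0, 0, 0], "fingers": -0.32}, {"slide": [-0.0067, 0, 0], "delta_rot": [0, 0, 0], "fingers": -0.32}, {"slide": [-0.0067, 0, 0], "delta_rot": [0, 0, 0], "fingers": -0.32}, {"slide": [-0.0067, 0, 0], "delta_rot": [0, 0, 0], "fingers": -0.32}])

```text
time_s: 24.5
tcp_pos: [0.5051, 0.3569, 0.0139]
eef_rot: [180.0, 0.0, 180.0]
contact_force: [-4.3, 0.5, -0.3]
gripper_width: 0.0296
gripper_force: 1.8
```

Call:
play_rows(rows=[{"slide": [-0.0067, 0, -0.0025], "delta_rot": [0, 0, 0], "fingers": -0.32}, {"slide": [-0.0067, 0, -0.0025], "delta_rot": [0, 0, 0], "fingers": -0.32}, {"slide": [-0.0067, 0, 0], "delta_rot": [0, 0, 0], "fingers": -0.32}, {"slide": [-0.0067, 0, 0], "delta_rot": [0, 0, 0], "fingers": -0.32}])

```text
time_s: 25.0
tcp_pos: [0.5091, 0.3568, 0.0145]
eef_rot: [-180.0, -0.0, 180.0]
contact_force: [-2.2, 0.1, -2.1]
gripper_width: 0.0301
gripper_force: 1.4
```

Call:
play_rows(rows=[{"slide": [-0.0067, 0, 0], "delta_rot": [0, 0, 0], "fingers": -0.32}, {"slide": [-0.0067, 0, 0], "delta_rot": [0, 0, 0], "fingers": -0.32}, {"slide": [-0.0067, 0, 0], "delta_rot": [0, 0, 0], "fingers": -0.32}, {"slide": [-0.0067, 0, 0], "delta_rot": [0, 0, 0], "fingers": -0.32}])

```text
time_s: 25.5
tcp_pos: [0.5132, 0.3569, 0.0146]
eef_rot: [180.0, 0.0, 180.0]
contact_force: [-3.1, 0.4, -2.5]
gripper_width: 0.0297
gripper_force: 1.4
```

Call:
play_rows(rows=[{"slide": [-0.0067, 0, 0], "delta_rot": [0, 0, 0], "fingers": -0.32}, {"slide": [-0.0067, 0, 0], "delta_rot": [0, 0, 0], "fingers": -0.32}])

```text
time_s: 25.75
tcp_pos: [0.5152, 0.3569, 0.0146]
eef_rot: [-180.0, -0.0, 180.0]
contact_force: [-3.0, 0.1, -2.9]
gripper_width: 0.0294
gripper_force: 1.4
```

Call:
play_rows(rows=[{"slide": [0.07, 0, 0], "delta_rot": [0, 0, 0], "fingers": -0.32}, {"slide": [0, 0, -0.3], "delta_rot": [0, 0, 0], "fingers": -0.32}, {"slide": [0, 0, -0.3], "delta_rot": [0, 0, 0], "fingers": 0.4}, {"slide": [-0.074, -0.271, 0], "delta_rot": [0, 0, 0], "fingers": 0.8}, {"slide": [-0.074, -0.271, 0], "delta_rot": [0, 0, 0], "fingers": 0.8}, {"slide": [-0.074, -0.271, 0], "delta_rot": [0, 0, 0], "fingers": 0.8}, {"slide": [0, 0, 0], "delta_rot": [0, 0, 0], "fingers": 0.8}, {"slide": [0, 0, 0], "delta_rot": [0, 0, 0], "fingers": 0.8}])

```text
time_s: 26.75
tcp_pos: [0.5383, 0.2353, 0.1053]
eef_rot: [179.9, 0.1, 180.0]
contact_force: [-0.5, -0.2, -0.7]
gripper_width: 0.0778
gripper_force: 0.0
```

```bash
python3 - <<'E'
from plant import r
from h import *
s,c=wrist(r,"w4"); print(s["tcp_pos"],s["gripper_width"])
cv2.imwrite("pics/x.png",c["image"])
t=r.capture("top"); pickle.dump(t,open("top2.pkl","wb")); u=r.capture("scene"); pickle.dump(u,open("scene2.pkl","wb"))
a=cv2.resize(u["image"][130:330,170:470],None,fx=1.6,fy=1.6)
b=cv2.resize(c["image"][130:340],None,fx=.75,fy=1.0)
o=np.zeros((a.shape[0]+b.shape[0],480,3),np.uint8); o[:a.shape[0],:a.shape[1]]=a;o[a.shape[0]:,:b.shape[1]]=b
cv2.imwrite("pics/chk.png",o)
E
```

```text
[0.53825545 0.23527471 0.10527086] 0.07783590602344183
```

View pics/chk.png

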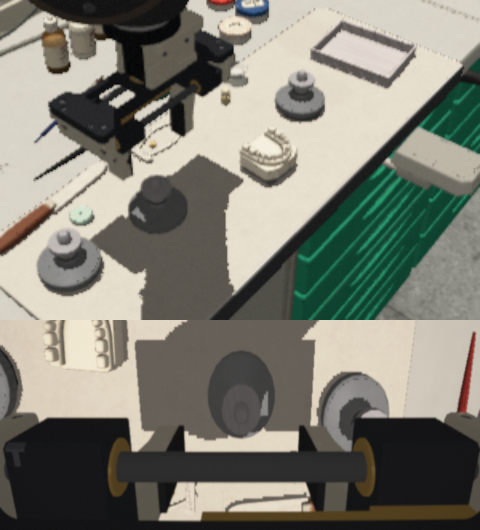

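Stand b is upright below the open gripper: in the lower view its flange is at about wrist pixel (321,220), and in the scene crop it is at (158,203). Stands a and c and the model all stand undisturbed.

```bash
python3 - <<'E'
from h import *
c=load("w4")
print(w2pix(c,[[.5385,.2347,.063],[.5385,.2347,.051],[.5385,.2347,.012]]), pix2w(c,(321,220),.051), pix2w(c,(321,212),.063))
c=load("w2"); print(pix2w(c,(323,302),.063), pix2w(c,(323,290),.051))
for n in("top2","scene2"):
    c=load(n)
    print(n,fit(c,.5275,-.041))
E
```

```text
[[318.94199384 226.79495518]
 [319.09831283 220.90791921]
 [319.51053815 205.38709433]] [0.53785433 0.23598656 0.051     ] [0.52859573 0.23602514 0.063     ]
[0.50127992 0.23704122 0.063     ] [0.4991259  0.23707347 0.051     ]
top2 (array([ 0.53107759, -0.04351395]), np.float64(43.79958194903855))
scene2 (array([ 0.52663374, -0.04001062]), np.float64(222.94540319511273))
```

Call:
play_rows(rows=[{"slide": [0, 0, 0.2], "delta_rot": [0, 0, 0], "fingers": 0.8}, {"slide": [0, 0, 0.2], "delta_rot": [0, 0, 0], "fingers": 0.8}, {"slide": [0, 0, 0.11], "delta_rot": [0, 0, 0], "fingers": 0.8}, {"slide": [0, 0, 0], "delta_rot": [0, 0, 0], "fingers": 0.8}, {"slide": [0, 0, 0], "delta_rot": [0, 0, 0], "fingers": 0.0}, {"slide": [0, 0, 0], "delta_rot": [0, 0, 0], "fingers": -0.1}, {"slide": [0, 0, 0], "delta_rot": [0, 0, 0], "fingers": -0.1}], squeeze=25)

```text
time_s: 27.78
tcp_pos: [0.5382, 0.2352, 0.0289]
eef_rot: [179.9, 0.1, 180.0]
contact_force: [-0.2, -0.4, 0.6]
gripper_width: 0.0543
gripper_force: 0.0
```

Call:
play_rows(rows=[{"slide": [0, 0, 0], "delta_rot": [0, 0, 0], "fingers": -0.5}, {"slide": [0, 0, 0], "delta_rot": [0, 0, 0], "fingers": -0.5}, {"slide": [0, 0, 0], "delta_rot": [0, 0, 0], "fingers": -0.5}, {"slide": [0, 0, 0], "delta_rot": [0, 0, 0], "fingers": -0.5}])

```text
time_s: 28.28
tcp_pos: [0.538, 0.235, 0.0283]
eef_rot: [180.0, 0.0, 180.0]
contact_force: [-0.8, 0.4, 3.3]
gripper_width: 0.0346
gripper_force: 25.0
```

Call:
play_rows(rows=[{"slide": [0, 0, -0.04], "delta_rot": [0, 0, 0], "fingers": -0.5}, {"slide": [0, 0, -0.12], "delta_rot": [0, 0, 0], "fingers": -0.5}, {"slide": [0, 0, -0.2], "delta_rot": [0, 0, 0], "fingers": -0.5}, {"slide": [0, 0, -0.18], "delta_rot": [0, 0, 0], "fingers": -0.5}, {"slide": [0, 0, -0.06], "delta_rot": [0, 0, 0], "fingers": -0.5}, {"slide": [0, 0, 0], "delta_rot": [0, 0, 0], "fingers": -0.5}])

```text
time_s: 29.02
tcp_pos: [0.5373, 0.2346, 0.1175]
eef_rot: [-180.0, -0.1, 179.9]
contact_force: [0.2, 0.3, -9.0]
gripper_width: 0.0349
gripper_force: 25.0
```

Call:
play_rows(rows=[{"slide": [0, -0.1, 0], "delta_rot": [0, 0, 0], "fingers": -0.5}, {"slide": [0, -0.22, 0], "delta_rot": [0, 0, 0], "fingers": -0.5}, {"slide": [0, -0.3, 0], "delta_rot": [0, 0, 0], "fingers": -0.5}, {"slide": [0, -0.3, 0], "delta_rot": [0, 0, 0], "fingers": -0.5}, {"slide": [0.01, -0.3, 0], "delta_rot": [0, 0, 0], "fingers": -0.5}, {"slide": [0.02, -0.3, 0], "delta_rot": [0, 0, 0], "fingers": -0.5}, {"slide": [0.02, -0.3, 0], "delta_rot": [0, 0, 0], "fingers": -0.5}, {"slide": [0.02, -0.3, 0], "delta_rot": [0, 0, 0], "fingers": -0.5}])

```text
time_s: 30.02
tcp_pos: [0.5256, -0.0851, 0.1168]
eef_rot: [-180.0, -0.1, 180.0]
contact_force: [0.4, 0.8, -8.5]
gripper_width: 0.0344
gripper_force: 25.0
```

Call:
play_rows(rows=[{"slide": [0, -0.3, 0], "delta_rot": [0, 0, 0], "fingers": -0.5}, {"slide": [0, -0.28, 0], "delta_rot": [0, 0, 0], "fingers": -0.5}, {"slide": [0, -0.16, 0], "delta_rot": [0, 0, 0], "fingers": -0.5}, {"slide": [0, -0.06, 0], "delta_rot": [0, 0, 0], "fingers": -0.5}, {"slide": [0, 0, 0.1], "delta_rot": [0, 0, 0], "fingers": -0.5}, {"slide": [0, 0, 0.1], "delta_rot": [0, 0, 0], "fingers": -0.5}, {"slide": [0, 0, 0], "delta_rot": [0, 0, 0], "fingers": -0.5}])

```text
time_s: 30.9
tcp_pos: [0.5256, -0.2021, 0.0858]
eef_rot: [180.0, -0.2, -180.0]
contact_force: [-1.3, 0.4, -9.7]
gripper_width: 0.0349
gripper_force: 25.0
```

```bash
python3 - <<'E'
from plant import r
from h import *
s,c=wrist(r,"w5"); print(s["tcp_pos"],s["eef_rot"],s["contact_force"])
cv2.imwrite("pics/w5c.png",cv2.resize(c["image"][120:360],None,fx=1.25,fy=1.25))
E
```

```text
[ 0.52558795 -0.20210198  0.08584013] [ 179.9666426    -0.24584171 -179.98005716] [-1.27363867  0.41196637 -9.65029812]
```

View pics/w5c.png

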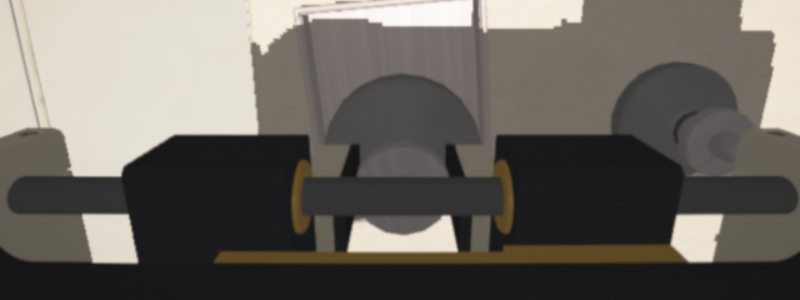

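The held stand is seen over the pan. The pan's near rim corners are at about (298,13) and (487,0) in this crop, and its walls lie left and right of the foot at (318,130) and (482,130).

```bash
python3 - <<'E'
from h import *
c=load("w5")
for uv in[(298,13),(487,1),(322,130),(482,130)]: print(uv,np.round(pix2w(c,(uv[0]/1.25,uv[1]/1.25+120),.02),4))
pc=np.array([.5268,-.2032]);a=np.deg2rad(4.7)
R=np.array([[np.cos(a),-np.sin(a)],[np.sin(a),np.cos(a)]])
for q in[(-.065,-.05),(-.065,.05),(.065,.05),(.065,-.05)]:
    X=pc+R@q; p=w2pix(c,[*X,.02])[0]; print(X,(p[0]*1.25,(p[1]-120)*1.25))
E
```

```text
(298, 13) [ 0.4661 -0.2565  0.02  ]
(487, 1) [ 0.4598 -0.1562  0.02  ]
(322, 130) [ 0.5317 -0.2468  0.02  ]
(482, 130) [ 0.5315 -0.1552  0.02  ]
[ 0.4661155  -0.25835787] (np.float64(294.4765341188908), np.float64(13.012814259400685))
[ 0.45792164 -0.15869413] (np.float64(482.37974614486313), np.float64(-2.7039133300833917))
[ 0.5874845  -0.14804213] (np.float64(489.1307472514214), np.float64(217.51969996916628))
[ 0.59567836 -0.24770587] (np.float64(325.70763417626335), np.float64(229.2463231311408))
```

Call:
play_rows(rows=[{"slide": [0, 0, 0.1], "delta_rot": [0, 0, 0], "fingers": -0.5}, {"slide": [0, 0, 0.1], "delta_rot": [0, 0, 0], "fingers": -0.5}, {"slide": [0, 0, 0.1], "delta_rot": [0, 0, 0], "fingers": -0.5}, {"slide": [0, 0, 0.02], "delta_rot": [0, 0, 0], "fingers": -0.5}, {"slide": [0, 0, 0.013], "delta_rot": [0, 0, 0], "fingers": -0.5}, {"slide": [0, 0, 0.008], "delta_rot": [0, 0, 0], "fingers": -0.5}, {"slide": [0, 0, 0], "delta_rot": [0, 0, 0], "fingers": -0.5}, {"slide": [0, 0, 0], "delta_rot": [0, 0, 0], "fingers": -0.5}])

```text
time_s: 31.95
tcp_pos: [0.5274, -0.2031, 0.0373]
eef_rot: [-180.0, 0.0, 180.0]
contact_force: [0.3, -0.2, -8.4]
gripper_width: 0.0347
gripper_force: 25.0
```

Call:
play_rows(rows=[{"slide": [0, 0, 0.012], "delta_rot": [0, 0, 0], "fingers": -0.5}, {"slide": [0, 0, 0.012], "delta_rot": [0, 0, 0], "fingers": -0.5}, {"slide": [0, 0, 0.008], "delta_rot": [0, 0, 0], "fingers": -0.5}, {"slide": [0, 0, 0], "delta_rot": [0, 0, 0], "fingers": -0.5}, {"slide": [0, 0, 0], "delta_rot": [0, 0, 0], "fingers": -0.5}])

```text
time_s: 32.58
tcp_pos: [0.5273, -0.2031, 0.0322]
eef_rot: [-180.0, 0.0, 180.0]
contact_force: [0.0, -0.9, -8.0]
gripper_width: 0.0349
gripper_force: 25.0
```

Call:
play_rows(rows=[{"slide": [0, 0, 0.005], "delta_rot": [0, 0, 0], "fingers": -0.5}, {"slide": [0, 0, 0.005], "delta_rot": [0, 0, 0], "fingers": -0.5}, {"slide": [0, 0, 0], "delta_rot": [0, 0, 0], "fingers": -0.5}, {"slide": [0, 0, 0], "delta_rot": [0, 0, 0], "fingers": -0.5}])

```text
time_s: 33.08
tcp_pos: [0.5274, -0.2031, 0.0313]
eef_rot: [-180.0, 0.0, 180.0]
contact_force: [-3.0, 2.1, 4.2]
gripper_width: 0.0348
gripper_force: 25.0
```

Call:
play_rows(rows=[{"slide": [0, 0, 0], "delta_rot": [0, 0, 0], "fingers": 0.1}, {"slide": [0, 0, 0], "delta_rot": [0, 0, 0], "fingers": 0.6}, {"slide": [0, 0, 0], "delta_rot": [0, 0, 0], "fingers": 0.8}, {"slide": [0, 0, -0.1], "delta_rot": [0, 0, 0], "fingers": 1}, {"slide": [0, 0, -0.28], "delta_rot": [0, 0, 0], "fingers": 1}, {"slide": [0, 0, -0.28], "delta_rot": [0, 0, 0], "fingers": 1}])

```text
time_s: 33.83
tcp_pos: [0.5271, -0.2032, 0.1316]
eef_rot: [-180.0, -0.0, 180.0]
contact_force: [1.0, -0.4, -0.0]
gripper_width: 0.0862
gripper_force: 0.0
```

Call:
play_rows(rows=[{"slide": [0.0925, 0.273, -0.038], "delta_rot": [0, 0, 0], "fingers": 1}, {"slide": [0.0925, 0.273, -0.038], "delta_rot": [0, 0, 0], "fingers": 1}, {"slide": [0.0925, 0.273, -0.038], "delta_rot": [0, 0, 0], "fingers": 1}, {"slide": [0.0925, 0.273, -0.038], "delta_rot": [0, 0, 0], "fingers": 1}, {"slide": [0.0925, 0.273, -0.038], "delta_rot": [0, 0, 0], "fingers": 1}, {"slide": [0.0925, 0.273, -0.038], "delta_rot": [0, 0, 0], "fingers": 1}, {"slide": [0.0925, 0.273, -0.038], "delta_rot": [0, 0, 0], "fingers": 1}, {"slide": [0, 0, 0], "delta_rot": [0, 0, 0], "fingers": 1}])

```text
time_s: 34.83
tcp_pos: [0.4302, 0.0859, 0.1713]
eef_rot: [179.9, 0.2, -179.8]
contact_force: [0.9, -0.5, 1.4]
gripper_width: 0.0877
gripper_force: 0.0
```

Call:
play_rows(rows=[{"slide": [0, 0, 0], "delta_rot": [0, 0, 0], "fingers": 1}, {"slide": [0, 0, 0], "delta_rot": [0, 0, 0], "fingers": 1}])

```text
time_s: 35.08
tcp_pos: [0.4303, 0.0828, 0.1697]
eef_rot: [-180.0, -0.0, 179.9]
contact_force: [-0.8, -0.5, 0.2]
gripper_width: 0.088
gripper_force: 0.0
```

```bash
python3 - <<'E'
from plant import r
from h import *
s,c=wrist(r,"w6"); print(s["tcp_pos"],s["eef_rot"],s["contact_force"])
t=r.capture("top"); pickle.dump(t,open("top3.pkl","wb"))
a=cv2.resize(c["image"][130:330,200:440],None,fx=3.3,fy=2)
b=cv2.resize(t["image"][190:260,380:480],None,fx=2.6,fy=2.6)
o=np.zeros((a.shape[0]+b.shape[0],800,3),np.uint8); o[:a.shape[0],:a.shape[1]]=a;o[a.shape[0]:,:b.shape[1]]=b
cv2.imwrite("pics/w6c.png",o)
E
```

```text
[0.43028792 0.08280927 0.16965142] [-1.79993867e+02 -4.45174146e-03  1.79913109e+02] [-0.76057661 -0.45445394  0.18089204]
```

View pics/w6c.png

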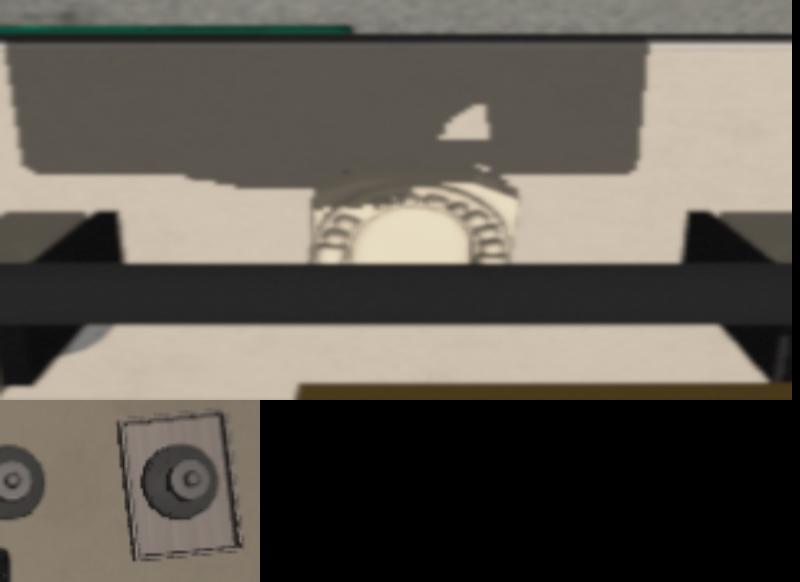

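The top crop shows the stand standing well inside the pan, foot centre at about (180,481). The wrist view shows the model between the open fingers, side edges at crop columns 313 and 518. From here I use numbers only.

```bash
python3 - <<'E'
from h import *
c=load("top")
def prof(c,P):
    g=cv2.cvtColor(c["image"],cv2.COLOR_BGR2GRAY).astype(np.float32); p=w2pix(c,P).astype(np.float32)
    return cv2.remap(g,p[:,:1],p[:,1:],cv2.INTER_LINEAR).ravel().astype(int)
xs=np.arange(.45,.53,.002)
print("x",(xs*1000).astype(int).tolist())
for y in(.072,.083,.094): print("top y",y,prof(c,np.c_[xs,0*xs+y,0*xs+.03]).tolist())
ys=np.arange(.042,.126,.002); print("y",(ys*1000).astype(int).tolist())
for x in(.48,.50): print("top x",x,prof(c,np.c_[0*ys+x,ys,0*ys+.03]).tolist())
s=load("scene"); xs=np.arange(.43,.5,.002); print("cam",-np.array(s["R"]).T@s["t"]); print((xs*1000).astype(int).tolist())
for y in(.07,.08,.09,.10): print("scene y",y,prof(s,np.c_[xs,0*xs+y,0*xs]).tolist())
w=load("w6"); 
for uv in[(313,240),(518,240)]: print(pix2w(w,(uv[0]/3.3+200,uv[1]/2+130),.03))
E
```

```text
x [450, 452, 454, 456, 458, 460, 462, 464, 466, 468, 470, 472, 474, 476, 478, 480, 482, 484, 486, 488, 490, 492, 494, 496, 498, 500, 502, 504, 506, 508, 510, 512, 514, 516, 518, 520, 522, 524, 526, 528, 530]
top y 0.072 [121, 121, 119, 113, 97, 97, 101, 102, 96, 91, 109, 118, 113, 100, 94, 104, 117, 121, 123, 124, 126, 126, 127, 126, 126, 126, 126, 126, 127, 127, 126, 126, 123, 113, 102, 117, 118, 118, 119, 120, 120]
top y 0.083 [119, 119, 120, 120, 105, 77, 76, 87, 79, 80, 86, 92, 109, 123, 126, 126, 126, 127, 127, 126, 126, 126, 126, 126, 126, 126, 127, 127, 127, 126, 126, 127, 122, 107, 87, 116, 120, 120, 120, 119, 119]
top y 0.094 [120, 120, 121, 121, 106, 73, 68, 87, 85, 67, 66, 72, 78, 87, 102, 117, 123, 124, 125, 126, 127, 126, 126, 126, 126, 126, 126, 126, 125, 125, 125, 125, 121, 108, 92, 115, 120, 119, 119, 118, 119]
y [42, 44, 46, 48, 50, 52, 54, 56, 58, 60, 62, 64, 66, 68, 70, 72, 74, 76, 78, 80, 82, 84, 86, 88, 90, 92, 94, 96, 98, 100, 102, 104, 106, 108, 110, 112, 114, 116, 118, 120, 122, 124]
top x 0.48 [120, 119, 118, 118, 118, 100, 85, 87, 97, 79, 74, 77, 82, 86, 90,
[... 634 characters left out ...]
9, 65, 52, 57, 76, 88, 89, 91, 110, 145, 144, 92, 105, 132, 155, 161, 179, 152, 107, 112, 116]
scene y 0.08 [191, 192, 192, 193, 193, 192, 192, 193, 193, 192, 191, 190, 171, 112, 70, 69, 61, 59, 75, 87, 90, 90, 93, 123, 160, 181, 188, 173, 144, 122, 117, 108, 120, 127, 115]
scene y 0.09 [194, 192, 192, 191, 192, 194, 192, 191, 191, 191, 190, 190, 189, 153, 76, 70, 64, 57, 70, 98, 98, 97, 97, 97, 96, 95, 122, 157, 175, 183, 188, 183, 186, 169, 163]
scene y 0.1 [191, 193, 194, 194, 194, 193, 192, 192, 192, 192, 192, 193, 188, 166, 131, 74, 65, 50, 39, 46, 61, 76, 91, 98, 101, 103, 103, 103, 103, 103, 103, 102, 102, 102, 102]
[0.488268   0.05762879 0.03      ]
[0.48827654 0.11801345 0.03      ]
```

Call:
play_rows(rows=[{"slide": [-0.189, 0.012, 0.1], "delta_rot": [0, 0, 0], "fingers": 1}, {"slide": [-0.189, 0.012, 0.1], "delta_rot": [0, 0, 0], "fingers": 1}, {"slide": [0, 0, 0.2], "delta_rot": [0, 0, 0], "fingers": 1}, {"slide": [0, 0, 0.2], "delta_rot": [0, 0, 0], "fingers": 1}, {"slide": [0, 0, 0.2], "delta_rot": [0, 0, 0], "fingers": 1}, {"slide": [0, 0, 0.2], "delta_rot": [0, 0, 0], "fingers": 1}, {"slide": [0, 0, 0.04], "delta_rot": [0, 0, 0], "fingers": 1}, {"slide": [0, 0, 0], "delta_rot": [0, 0, 0], "fingers": 1}])

```text
time_s: 36.17
tcp_pos: [0.4871, 0.0868, 0.0137]
eef_rot: [-180.0, -0.0, 179.9]
contact_force: [0.2, 0.5, 0.6]
gripper_width: 0.0879
gripper_force: 0.0
```

Call:
play_rows(rows=[{"slide": [0, 0, 0], "delta_rot": [0, 0, 0], "fingers": 1}, {"slide": [0, 0, 0], "delta_rot": [0, 0, 0], "fingers": 1}])

```text
time_s: 36.42
tcp_pos: [0.4875, 0.0875, 0.0146]
eef_rot: [179.9, 0.1, 180.0]
contact_force: [-0.8, -0.1, 0.3]
gripper_width: 0.0876
gripper_force: 0.0
```

Call:
play_rows(rows=[{"slide": [0, 0, 0.04], "delta_rot": [0, 0, 0], "fingers": 1}, {"slide": [0, 0, 0.022], "delta_rot": [0, 0, 0], "fingers": 1}, {"slide": [0, 0, 0], "delta_rot": [0, 0, 0], "fingers": 0.6}, {"slide": [0, 0, 0], "delta_rot": [0, 0, 0], "fingers": 0.45}, {"slide": [0, 0, 0], "delta_rot": [0, 0, 0], "fingers": 0.35}, {"slide": [0, 0, 0], "delta_rot": [0, 0, 0], "fingers": 0.25}, {"slide": [0, 0, 0], "delta_rot": [0, 0, 0], "fingers": 0.25}, {"slide": [0, 0, 0], "delta_rot": [0, 0, 0], "fingers": 0.25}], squeeze=12)

```text
time_s: 37.42
tcp_pos: [0.4869, 0.0871, 0.0043]
eef_rot: [-180.0, 0.0, 180.0]
contact_force: [0.2, -0.1, 0.5]
gripper_width: 0.0617
gripper_force: 11.8
```

Call:
play_rows(rows=[{"slide": [0, 0, -0.06], "delta_rot": [0, 0, 0], "fingers": 0.25}, {"slide": [0, 0, -0.25], "delta_rot": [0, 0, 0], "fingers": 0.25}, {"slide": [0, 0, -0.24], "delta_rot": [0, 0, 0], "fingers": 0.25}, {"slide": [0, 0, -0.05], "delta_rot": [0, 0, 0], "fingers": 0.25}, {"slide": [-0.05, -0.2, 0], "delta_rot": [0, 0, 0], "fingers": 0.25}, {"slide": [-0.1, -0.25, 0], "delta_rot": [0, 0, 0], "fingers": 0.25}, {"slide": [-0.1, -0.25, 0], "delta_rot": [0, 0, 0], "fingers": 0.25}, {"slide": [-0.035, -0.159, 0], "delta_rot": [0, 0, 0], "fingers": 0.25}])

```text
time_s: 38.42
tcp_pos: [0.5295, -0.0432, 0.0936]
eef_rot: [-180.0, -0.1, 179.9]
contact_force: [-0.2, 0.1, -1.6]
gripper_width: 0.0613
gripper_force: 11.8
```

Call:
play_rows(rows=[{"slide": [0, 0, 0], "delta_rot": [0, 0, 0], "fingers": 0.25}, {"slide": [0, 0, 0.03], "delta_rot": [0, 0, 0], "fingers": 0.25}, {"slide": [0, 0, 0.03], "delta_rot": [0, 0, 0], "fingers": 0.25}, {"slide": [0, 0, 0], "delta_rot": [0, 0, 0], "fingers": 0.25}, {"slide": [0, 0, 0], "delta_rot": [0, 0, 0], "fingers": 0.25}])

```text
time_s: 39.05
tcp_pos: [0.5296, -0.0413, 0.0853]
eef_rot: [-180.0, -0.0, -180.0]
contact_force: [0.2, 0.5, -1.4]
gripper_width: 0.0616
gripper_force: 11.8
```

```bash
python3 - <<'E'
from plant import r
from h import *
F=[]
for i in range(3):
    s=r.get_state(); F.append(s["contact_force"]); r.capture("top")
print(s["tcp_pos"],s["eef_rot"],np.mean(F,0),s["gripper_width"],s["gripper_force"])
E
```

```text
[ 0.52964341 -0.04140658  0.08538995] [ 1.79996949e+02  1.13732487e-02 -1.79994735e+02] [ 0.2746021   0.06753288 -1.1698428 ] 0.06150917724090173 11.828127322951332
```

Call:
play_rows(rows=[{"slide": [0, 0, 0.05], "delta_rot": [0, 0, 0], "fingers": 0.25}, {"slide": [0, 0, 0.05], "delta_rot": [0, 0, 0], "fingers": 0.25}, {"slide": [0, 0, 0.0133], "delta_rot": [0, 0, 0], "fingers": 0.25}, {"slide": [0, 0, 0], "delta_rot": [0, 0, 0], "fingers": 0.25}, {"slide": [0, 0, 0], "delta_rot": [0, 0, 0], "fingers": 0.25}])

```text
time_s: 39.83
tcp_pos: [0.5297, -0.0417, 0.0684]
eef_rot: [180.0, 0.0, 180.0]
contact_force: [0.7, 1.2, -1.1]
gripper_width: 0.0618
gripper_force: 11.8
```

Call:
play_rows(rows=[{"slide": [0, 0, 0.0067], "delta_rot": [0, 0, 0], "fingers": 0.25}, {"slide": [0, 0, 0.0067], "delta_rot": [0, 0, 0], "fingers": 0.25}, {"slide": [0, 0, 0], "delta_rot": [0, 0, 0], "fingers": 0.25}])

```text
time_s: 40.2
tcp_pos: [0.5295, -0.0417, 0.0662]
eef_rot: [180.0, -0.0, 180.0]
contact_force: [-0.0, -0.0, -2.6]
gripper_width: 0.0618
gripper_force: 11.8
```

Call:
play_rows(rows=[{"slide": [0, 0, 0.0067], "delta_rot": [0, 0, 0], "fingers": 0.25}, {"slide": [0, 0, 0.0067], "delta_rot": [0, 0, 0], "fingers": 0.25}, {"slide": [0, 0, 0], "delta_rot": [0, 0, 0], "fingers": 0.25}])

```text
time_s: 40.58
tcp_pos: [0.5295, -0.0417, 0.0641]
eef_rot: [-180.0, -0.0, 180.0]
contact_force: [0.5, -0.6, -1.7]
gripper_width: 0.0614
gripper_force: 11.8
```

```bash
cat > f.py <<'E'
from plant import r
import numpy as np
F=[];M=[]
for i in range(4):
    s=r.get_state(); F.append(s["contact_force"]); M.append(s["moment"]); r.capture("top")
print(s["time_s"],s["tcp_pos"].round(4),s["eef_rot"].round(2),np.mean(F,0).round(2),np.mean(M,0).round(3),s["gripper_force"])
E
python3 f.py
```

```text
40.725 [ 0.5296 -0.0417  0.0642] [-180.     -0.    179.98] [ 0.15 -0.19 -1.57] [-0.028 -0.039  0.019] 11.828075491357595
```

Call:
play_rows(rows=[{"slide": [0, 0, 0.0067], "delta_rot": [0, 0, 0], "fingers": 0.25}, {"slide": [0, 0, 0.0067], "delta_rot": [0, 0, 0], "fingers": 0.25}, {"slide": [0, 0, 0.0067], "delta_rot": [0, 0, 0], "fingers": 0.25}, {"slide": [0, 0, 0], "delta_rot": [0, 0, 0], "fingers": 0.25}])

```text
time_s: 41.28
tcp_pos: [0.5295, -0.0417, 0.0611]
eef_rot: [-180.0, -0.0, 180.0]
contact_force: [-0.5, 0.7, -1.7]
gripper_width: 0.0617
gripper_force: 11.8
```

```bash
python3 f.py
```

```text
41.425 [ 0.5296 -0.0417  0.0612] [180.     0.   179.98] [-0.31  0.26 -1.52] [-0.033 -0.022  0.016] 11.828029422322288
```

Call:
play_rows(rows=[{"slide": [0, 0, 0.01], "delta_rot": [0, 0, 0], "fingers": 0.25}, {"slide": [0, 0, 0.01], "delta_rot": [0, 0, 0], "fingers": 0.25}, {"slide": [0, 0, 0.008], "delta_rot": [0, 0, 0], "fingers": 0.25}, {"slide": [0, 0, 0], "delta_rot": [0, 0, 0], "fingers": 0.25}])

```text
time_s: 41.98
tcp_pos: [0.5295, -0.0417, 0.0569]
eef_rot: [-180.0, -0.0, 180.0]
contact_force: [0.7, 0.9, -2.1]
gripper_width: 0.0617
gripper_force: 11.8
```

Call:
play_rows(rows=[{"slide": [0, 0, 0.004], "delta_rot": [0, 0, 0], "fingers": 0.25}, {"slide": [0, 0, 0.003], "delta_rot": [0, 0, 0], "fingers": 0.25}, {"slide": [0, 0, 0], "delta_rot": [0, 0, 0], "fingers": 0.25}])

```text
time_s: 42.35
tcp_pos: [0.5295, -0.0417, 0.056]
eef_rot: [-180.0, -0.0, 180.0]
contact_force: [-0.4, -0.1, -1.0]
gripper_width: 0.0619
gripper_force: 11.8
```

```bash
python3 f.py
```

```text
42.5 [ 0.5296 -0.0417  0.056 ] [1.8000e+02 1.0000e-02 1.7998e+02] [ 0.21 -0.33 -1.62] [-0.008 -0.015  0.017] 11.828085476299748
```

Still free at 0.7 mm above the expected seat; lower a little more.

Call:
play_rows(rows=[{"slide": [0, 0, 0.0035], "delta_rot": [0, 0, 0], "fingers": 0.25}, {"slide": [0, 0, 0.003], "delta_rot": [0, 0, 0], "fingers": 0.25}, {"slide": [0, 0, 0], "delta_rot": [0, 0, 0], "fingers": 0.25}])

```text
time_s: 42.92
tcp_pos: [0.5296, -0.0417, 0.0552]
eef_rot: [-180.0, 0.0, 180.0]
contact_force: [-1.1, -0.8, 1.7]
gripper_width: 0.0622
gripper_force: 11.8
```

```bash
python3 f.py
```

```text
43.075 [ 0.5297 -0.0417  0.0552] [1.8000e+02 2.0000e-02 1.7998e+02] [-1.3   0.12  2.33] [ 0.086  0.421 -0.001] 11.835096363793127
```

Call:
play_rows(rows=[{"slide": [0, 0, 0], "delta_rot": [0, 0, 0], "fingers": 0.5}, {"slide": [0, 0, 0], "delta_rot": [0, 0, 0], "fingers": 0.7}, {"slide": [0, 0, 0], "delta_rot": [0, 0, 0], "fingers": 1}, {"slide": [0, 0, 0], "delta_rot": [0, 0, 0], "fingers": 1}, {"slide": [0, 0, -0.1], "delta_rot": [0, 0, 0], "fingers": 1}, {"slide": [0, 0, -0.3], "delta_rot": [0, 0, 0], "fingers": 1}, {"slide": [0, 0, -0.4], "delta_rot": [0, 0, 0], "fingers": 1}, {"slide": [0, 0, -0.3], "delta_rot": [0, 0, 0], "fingers": 1}])

```text
time_s: 44.12
tcp_pos: [0.53, -0.0418, 0.2239]
eef_rot: [180.0, 0.2, 180.0]
contact_force: [0.9, 0.7, -0.4]
gripper_width: 0.0876
gripper_force: 0.0
```

Call:
play_rows(rows=[{"slide": [0.4, 0, 0], "delta_rot": [0, 0, 0], "fingers": 1}, {"slide": [0.25, 0, 0], "delta_rot": [0, 0, 0], "fingers": 1}, {"slide": [0, 0, 0], "delta_rot": [0, 0, 0], "fingers": 1}, {"slide": [0, 0, 0], "delta_rot": [0, 0, 0], "fingers": 1}])

```text
time_s: 44.62
tcp_pos: [0.4326, -0.0415, 0.2212]
eef_rot: [180.0, 0.1, -180.0]
contact_force: [0.4, 0.0, -0.6]
gripper_width: 0.0877
gripper_force: 0.0
```

```bash
python3 - <<'E'
from plant import r
from h import *
s,w=wrist(r,"w7"); print(s["time_s"],s["tcp_pos"],s["contact_force"])
c=r.capture("scene")
g=lambda c:cv2.cvtColor(c["image"],cv2.COLOR_BGR2GRAY).astype(np.float32)
def prof(c,P):
    p=w2pix(c,P).astype(np.float32); return cv2.remap(g(c),p[:,:1],p[:,1:],cv2.INTER_LINEAR).ravel().astype(int).tolist()
# vertical profile through the near side of stand+model (scene view, toward camera), stand c axis with and without model
z=np.arange(0,.11,.003); o=np.array([.5297-.0015,-.0418+.002])
print((z*1000).astype(int).tolist())
for n,cc in(("before",load("scene2")),("now",c)):
    print(n,prof(cc,np.c_[0*z+o[0],0*z+o[1],z]))
xs=np.arange(.48,.58,.003); print("wrist x@.081",(xs*1000).astype(int).tolist(),prof(w,np.c_[xs,0*xs-.0417,0*xs+.081]))
ys=np.arange(-.09,.01,.003); print("wrist y@.081 x=.515",(ys*1000).astype(int).tolist(),prof(w,np.c_[0*ys+.515,ys,0*ys+.081]))
E
```

```text
44.625 [ 0.43263867 -0.04154423  0.22122412] [ 0.37042022  0.02514479 -0.55332762]
[0, 3, 6, 9, 12, 15, 18, 21, 24, 27, 30, 33, 36, 39, 42, 45, 48, 51, 54, 57, 60, 63, 66, 69, 72, 75, 78, 81, 84, 87, 90, 93, 96, 99, 102, 105, 108]
before [144, 141, 144, 134, 93, 55, 61, 62, 51, 61, 73, 74, 98, 153, 183, 167, 102, 88, 99, 117, 146, 176, 199, 216, 222, 222, 223, 223, 222, 220, 219, 218, 219, 218, 218, 218, 218]
now [43, 45, 45, 45, 44, 45, 50, 51, 41, 48, 53, 45, 49, 78, 99, 104, 105, 101, 122, 186, 202, 146, 107, 145, 142, 110, 146, 203, 216, 217, 218, 216, 189, 99, 113, 135, 117]
wrist x@.081 [480, 483, 486, 489, 492, 495, 498, 501, 504, 507, 510, 513, 516, 519, 522, 525, 528, 531, 534, 537, 540, 543, 546, 549, 552, 555, 558, 561, 564, 567, 570, 573, 576, 579] [57, 57, 58, 58, 72, 93, 95, 86, 44, 35, 36, 37, 38, 38, 38, 39, 39, 38, 37, 136, 215, 216, 216, 216, 216, 211, 192, 192, 190, 169, 89, 60, 57, 58]
wrist y@.081 x=.515 [-90, -87, -83, -80, -77, -74, -71, -68, -65, -62, -59, -56, -53, -50, -47, -44, -41, -38, -35, -32, -29, -26, -23, -20, -17, -14, -11, -8, -5, -2, 0, 3, 6, 9] [38, 37, 38, 38, 38, 39, 39, 38, 38, 38, 38, 38, 38, 38, 38, 38, 38, 38, 38, 38, 37, 38, 38, 39, 38, 38, 37, 38, 39, 38, 38, 38, 38, 37]
```

```bash
python3 - <<'E'
from plant import r
from h import *
a=load("scene"); b=r.capture("scene")
d=cv2.absdiff(a["image"],b["image"]).max(2)
pts={"wheel":(.606,.293,.01),"spatula":(.63,.36,.01),"gauge":(.633,.131,.003),"crown":(.618,.014,.012),"dish":(.636,-.034,.013)}
for n,p in pts.items():
    u,v=w2pix(a,p)[0].astype(int); print(n,(u,v),d[v-6:v+7,u-6:u+7].mean().round(1))
# fitted pose of stands a and pan stand
t=r.capture("top")
for q in[(.556,.357),(.5275,-.203)]: print(fit(t,*q))
print(r.close_job())
E
```

```text
wheel (np.int64(221), np.int64(261)) 3.3
spatula (np.int64(184), np.int64(275)) 2.7
gauge (np.int64(270), np.int64(214)) 3.2
crown (np.int64(310), np.int64(188)) 3.1
dish (np.int64(317), np.int64(175)) 2.9
(array([0.55774852, 0.35459905]), np.float64(327.0763390904715))
(array([ 0.53020069, -0.20520456]), np.float64(1053.3499766311236))
the job is handed in; nothing more can be done
None
```

The job is handed in at about 45 s of the 72 s allowed: stand b dragged least and stands upright in the case pan, stand c gripped best and has the plaster model seated on its spigot, and stand a stays on the plate; during the first part of c's push the fingers rubbed it down onto the plate with about 12 N (about 15 N sideways) before I raised them.

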